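# Open one push-and-turn tap in a crowded row

### The arm

A 7-joint arm with a two-finger parallel gripper is mounted at the origin on a cart in front of the work surface, level with it; the furniture and walls round the work are solid. World frame = base frame: x ahead of the robot, y to its left, z up, the work surface at z = 0. Lengths are in m, angles in rad, forces in N, time in s.
With the tool pointing down it reaches from about 0.425 to 0.875 m from the base axis. Payload 4.7 kg.
Tool frame: the origin (TCP) lies at the very end of the fingers, on their centre line; the grasp point (between the pads) lies 19 mm behind it; z points along the fingers, y is the line along which they close (so a half turn about z gives the same grasp; the last joint's range is limited). The gripper opens to 87 mm and grips with 3 to 60 N. Pads are 19 mm wide; open, the fingers measure 117 mm over their backs; the gripper's body (75 mm by 190 mm) begins 51 mm behind the grasp point.
Start: joints at [-1.238, 0.321, -0.07, 1.45, 0.023, 1.371, -0.057], TCP at [0.204, 0.617, 0.223] pointing down, gripper open.
Joint ranges: [-2.86, 2.86], [-0.3, 2.09], [-1.38, 1.24], [0.06, 2.45], [-1.56, 4.7], [0.09, 2.05], [-2.69, 2.69]. Speed limits (rad/s): [2.57, 2.57, 3.14, 3.14, 3.14, 3.14, 3.14].

### API

Orientations are given as a rotation vector (axis times angle).
In Python, from station import arm gives the robot as it stands.
- The arm moves only by the tool servo_tool, never from a script. Its argument "rows" is a list of rows, each a list of 7 numbers: the shift along the tool's x, y, z in mm, then the turn, a rotation vector about the tool's x, y, z in degrees, then the opening, from 0 (shut) to 1 (fully open). In form: [[x, y, z, wx, wy, wz, claw], ...]. A call has 1 to 8 rows; each row is the pose to reach, as a shift and turn from the pose commanded when the call began, along the tool's axes at that moment; what a row does not reach only later rows make up. A row lasts 1/8 s, in which the tool goes at most 62.5 mm and 10.7 degrees, less where a joint would pass 70% of its speed; a pose out of reach is approached as far as the arm can. A call with a gripper value outside its range is refused whole. The fingers move at their own pace and stop on an object; "squeeze" is the grip in N (left out, the last holds). Time passes only in rows, so rows that repeat a pose let the fingers close. It gives the time, the measured TCP pose, the force, the opening and the grip force at its end, in the units of the state.
- arm.state(): the state, without advancing time (a new reading comes with each control period).
- arm.get_image(name): name is "side" or "top" or "wrist"; returns the picture (420x560x3 uint8, blue, green, red); there is no depth.
- arm.camera_model(name): a dict with "intrinsics" (3x3 intrinsics, pixels), "R" (3x3) and "t" (3): a world point X has camera coordinates R X + t. Camera axes: x right, y down, z forward; pixel columns grow to the right and rows downward; lengths in m; the calibration is good to about 2 mm. The wrist camera is an equidistant fisheye: a pixel r from the principal point sees the ray r / f radians off the axis. A picture is of the moment at which its call begins: read the wrist's pose just before it. camera_model takes no time and is no camera call; for the wrist camera it gives the pose at the moment of the call.
- arm.sign_off(): hands the job in; it is judged then, once.
The state is a dict: "time": time; "joints": joint angles; "joint_velocities": joint speeds; "joint_efforts": joint torques, N m; "tcp_pos": TCP position; "orientation": TCP orientation; "wrist_force": force on the tool from outside, world axes, zero at the start; "moment": the same for the moment, N m; "width": opening from 0.0 (shut) to 1.0 (fully open); "finger_force": force on a finger pad.
Only numpy, scipy, OpenCV 4.12 (cv2) and the standard library are available. Lean on these libraries where they do the work, as an engineer would, in place of code of your own. Each camera call takes 0.05 s, during which the arm holds its last target. There are 200 camera calls.

### The job

Open the tap that has the connector plugged into its front port: push its knob down, turn it clockwise until you feel it come to its stop, and let it come up fully into the open notch. Be gentle with the catch: do not push or turn hard against it, do not touch the knobs of the neighbouring taps, which must stay shut, and leave the other things standing where they are.

Things in the scene. Friction and masses are not known exactly. Their poses are not given: they have to be found in the camera images.
- tap_main: The tap to open: grey housing 56 (x) x 53 (y) x 44 mm high, one of four alike, 56 mm apart in a row on an aluminium rack, in any place of the row; the only one with a stepped tan and black connector (18 mm thick, 32 mm long) plugged into its front port, towards the robot. Origin: centre of the underside, on the knob's axis; x to the back, y along the row to the left, z up.
- knob_main: Its black knob. Origin on the vertical axis at the housing's top while up (52 mm above the worktop); moves and turns with the knob. Own y: towards the wing's nose (white line on top); z up. Stem 16 mm thick up to z = 10 mm, skirt of 34 mm diameter from 10 to 17 mm, on it an upright wing to grip, 12 mm thick (own x), 36 mm long (own y), from 17 to 43 mm.
- knob_main_grip (a point): Grip point in the middle of that knob's wing, on the axis, 32 mm above the knob's origin (84 mm above the worktop while up); same axes as the knob.
- knob_main_press (a joint): How far that knob is pushed down, m; 0 = up. A spring pushes it up: 4 N at 0 and 0.8 N more per mm. A hidden catch pin 18 mm off the axis blocks turning until the knob is 4 mm down (7.2 N); at 7.5 mm (10 N) it meets a hard floor. Between the closed and open notches it cannot rise above about 3.5 mm down.
- knob_main_turn (a joint): Turn of that knob, rad, growing clockwise from above. Closed notch: 0 to 0.1, nose along the row to the left (+y of the tap). Pressed, it turns with 0.03 N m friction to a hard stop that differs each time, somewhere from 0.85 to 1.25 (not visible, only felt). The open notch, where the knob can rise to 0, is just the last 0.16 rad before the stop.
- latch_main: The catch hidden in that tap's housing, fixed: notches, stop and floor for the knob's pin. Origin: centre of the housing's top. It breaks at more than 25 N between knob and catch: 0.45 N m about the axis against a tooth or the stop, or 25 N on the floor beyond the spring's 10 N.
- tap_b: A neighbouring tap, like the one to open but with an empty front port. Same origin and axes.
- knob_b: The knob of that neighbouring tap, like the one to open, closed; origin and axes alike. It must stay as it is and not be touched.
- knob_b_press (a joint): How far that neighbour's knob is pushed down, m; 0 = up.
- knob_b_turn (a joint): Turn of that neighbour's knob, rad, clockwise from above; 0 to 0.1 = closed.
- tap_c: A neighbouring tap, like the one to open but with an empty front port. Same origin and axes.
- knob_c: The knob of that neighbouring tap, like the one to open, closed; origin and axes alike. It must stay as it is and not be touched.
- knob_c_press (a joint): How far that neighbour's knob is pushed down, m; 0 = up.
- knob_c_turn (a joint): Turn of that neighbour's knob, rad, clockwise from above; 0 to 0.1 = closed.
- tap_d: A neighbouring tap, like the one to open but with an empty front port. Same origin and axes.
- knob_d: The knob of that neighbouring tap, like the one to open, closed; origin and axes alike. It must stay as it is and not be touched.
- knob_d_press (a joint): How far that neighbour's knob is pushed down, m; 0 = up.
- knob_d_turn (a joint): Turn of that neighbour's knob, rad, clockwise from above; 0 to 0.1 = closed.
- small_electrode: Loose electrode head, black disc 35 mm wide with an upright stem, 46 mm high, standing beside the right end of the rack; origin under its centre. Bystander.
- pink_vial: Loose small pink capped vial, 18 mm wide, 44 mm high, standing behind the rack; origin under its centre. Bystander.
- session_timer: Loose timer, white 62 mm square box with a round knob, 36 mm high; origin under its centre. Bystander.

How it is judged:
On the way, in this order (a step that is already met when the one before it is completed fails the run):
1. the knob of the plugged tap is pushed down at least 3.8 mm while still in the closed position (value of joint knob_main_press above 0.0038 m and value of joint knob_main_turn below 0.3 rad), for 0.1 s.
2. it is turned, pushed down, past 0.68 rad (value of joint knob_main_turn above 0.68 rad and value of joint knob_main_press above 0.003 m), for 0.05 s.
At the end, for the whole second after the job is handed in: The plugged tap's knob is turned to its open notch (more than 0.65 rad) and has come up (less than 1.5 mm down), at rest; the other three knobs are closed (turned less than 0.2 rad) and up (less than 1.5 mm down) (value of joint knob_main_turn above 0.65 rad and value of joint each of knob_main_press, knob_b_press, knob_c_press, knob_d_press below 0.0015 m and velocity of joint knob_main_turn below 0.1 rad/s and value of joint each of knob_b_turn, knob_c_turn, knob_d_turn below 0.2 rad); the robot touches nothing.
It fails at once if the knob is pushed or turned against its catch with more than 25 N (contact force between knob_main and latch_main above 25 N).
It fails at once if the robot touches a neighbouring knob with more than 1 N (contact force between any of the fingers, the arm and knob_b above 1 N or contact force between any of the fingers, the arm and knob_c above 1 N or contact force between any of the fingers, the arm and knob_d above 1 N).
It fails at once if a bystander is shifted by more than 15 mm (distance of any of small_electrode, pink_vial, session_timer from where it was at the start of the episode above 0.015 m).
It also fails if it takes over 64 s, if anything falls off the work surface, if the arm or the gripper's body presses on something with over 40 N, if the wrist force passes 120 N, or if a joint passes its speed limit or range.

## Working session

There is one attempt and no reset: what is moved stays moved. The work goes in short steps, Python scripts to look and compute and a tool call to move; the robot and the scene stay as the last step left them, time stands still between calls to the robot, and variables do not carry over. Pictures are saved under pics/ and viewed, at most 10 in all, crops included, and the job is handed in when it is done.

Besides the shell and the picture viewer there is one more tool, called in YAML: its name, and indented under it one key for each argument. servo_tool: Moves the arm, as the interface text tells. Its arguments: {"type":"object","properties":{"rows":{"type":"array"},"squeeze":{"type":"number"}},"required":["rows"]}

```bash
mkdir -p pics; ls
python3 - <<'E'
from station import arm
import cv2,numpy as np
s=arm.state();print(s)
for n in("side","top"):
    cv2.imwrite(f"pics/{n}0.png",arm.get_image(n)); m=arm.camera_model(n); print(n,m)
E
```

```text
pics
{'time': 0.0, 'joints': array([-1.2378742 ,  0.32182019, -0.07007855,  1.45170757,  0.02262948,
        1.37079116, -0.05691245]), 'joint_velocities': array([-0.00023285,  0.00144452, -0.00047301,  0.00106116,  0.00078091,
       -0.00093868, -0.00020381]), 'joint_efforts': array([-5.91866155e-04, -4.91303337e+01, -4.03946433e-01, -3.12530279e+01,
       -6.37592515e-02,  4.38487914e-02,  1.87615096e-04]), 'tcp_pos': array([0.20362525, 0.61668437, 0.22144696]), 'orientation': array([-4.98628491e-01, -3.10158766e+00,  3.03347213e-03]), 'wrist_force': array([ 0.02587265, -0.20873686,  0.71267701]), 'moment': array([-0.00662975, -0.0223936 ,  0.02386812]), 'finger_force': 0.0, 'width': 1.001049937971299}
side {'intrinsics': array([[539.11227169,   0.        , 269.0022683 ],
       [  0.        , 539.11227169, 199.80908026],
       [  0.        ,   0.        ,   1.        ]]), 'R': array([[ 0.99301008, -0.11663501,  0.01808998],
       [-0.06261299, -0.65047689, -0.75694083],
       [ 0.10005292,  0.75051721, -0.65323298]]), 't': array([-0.47148168,  0.08380948,  0.88726184])}
top {'intrinsics': array([[490.46408733,   0.        , 280.9795229 ],
       [  0.        , 490.46408733, 215.03770842],
       [  0.        ,   0.        ,   1.        ]]), 'R': array([[ 0.0165276 , -0.99976155,  0.0142719 ],
       [-0.99249878, -0.01813345, -0.12090222],
       [ 0.12113219, -0.01216662, -0.99256182]]), 't': array([7.82956682e-04, 4.78140707e-01, 1.06152053e+00])}
```

View pics/side0.png

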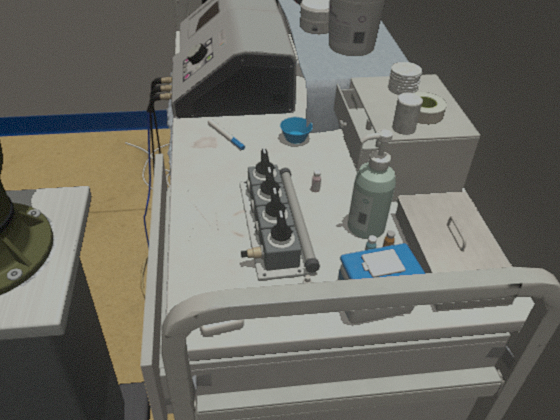

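View pics/top0.png

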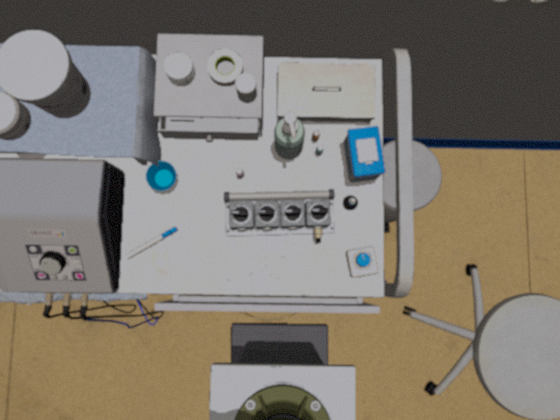

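The row of four taps lies at about (228–332, 213) in the top view. The tap with the connector is the rightmost, at about (318, 213), and the electrode is at (350, 202). In the side view it is the nearest tap, with its knob at about (281, 225). I'll enlarge both views.

Run:
```python
import cv2,numpy as np
a=cv2.imread("pics/top0.png")[185:250,220:370]; b=cv2.imread("pics/side0.png")[190:290,230:330]
cv2.imwrite("pics/c_top.png",cv2.resize(a,None,fx=5,fy=5,interpolation=cv2.INTER_CUBIC))
cv2.imwrite("pics/c_side.png",cv2.resize(b,None,fx=6,fy=6,interpolation=cv2.INTER_CUBIC))
```

```text
(no output)
```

View pics/c_top.png

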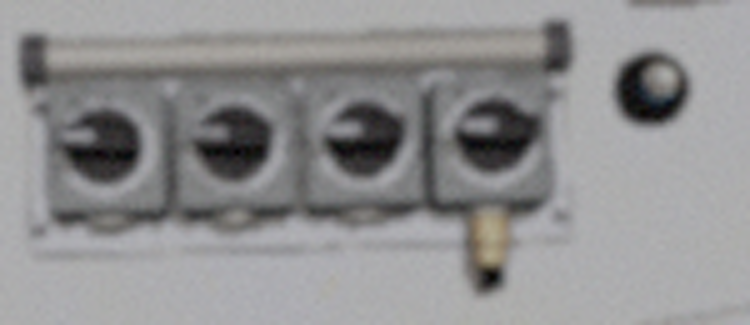

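View pics/c_side.png

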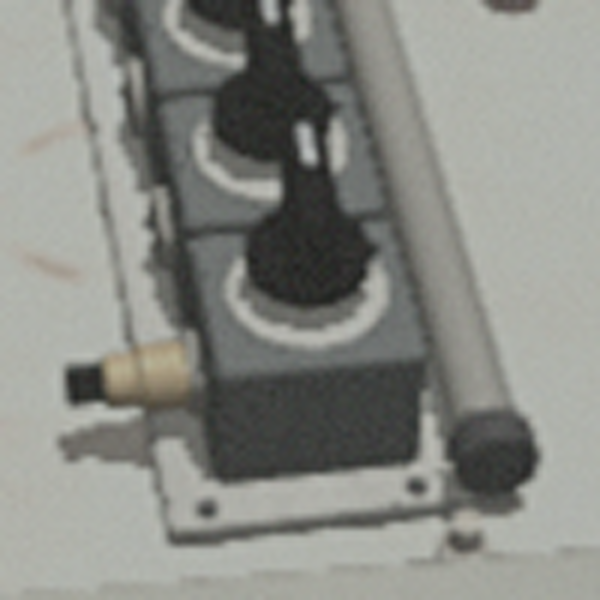

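Crops: in the top crop the white ring round the plugged tap's knob is centred at about (493, 137), and the far-left tap's ring at about (107, 147). In the side crop the plugged tap's ring is at about (307, 293). All four wings point left (closed), and the connector is on the rightmost tap.

```bash
cat > h.py <<'E'
from station import arm
import numpy as np
def ray(n,u,v,z):
    m=arm.camera_model(n);R,t=m["R"],m["t"];c=-R.T@t
    d=R.T@np.linalg.solve(m["intrinsics"],[u,v,1.]);return c+d*(z-c[2])/d[2]
E
python3 - <<'E'
from h import *
from scipy.spatial.transform import Rotation as Ro
T=lambda x,y:(220+(x+.5)/5-.5,185+(y+.5)/5-.5)
S=lambda x,y:(230+(x+.5)/6-.5,190+(y+.5)/6-.5)
a=ray("top",*T(493,137),.052);b=ray("top",*T(107,147),.052)
print(a,b,np.linalg.norm(a-b),np.degrees(np.arctan2(-(b-a)[0],(b-a)[1])))
print("side",ray("side",*S(307,293),.052))
# housing top near corners right tap, side
for p in[(212,375),(424,357)]:print(ray("side",*S(*p),.052))
p=ray("top",*T(30,40),.02),ray("top",*T(560,28),.02);print(p,np.degrees(np.arctan2(-(p[0]-p[1])[0],(p[0]-p[1])[1])))
print("elec",ray("top",*T(652,90),.0)," nose tip",ray("top",*T(465,133),.095))
R=Ro.from_rotvec(arm.state()['orientation']).as_matrix();print(R)
E
```

```text
[ 0.48340217 -0.07165248  0.052     ] [0.47593314 0.09633913 0.052     ] 0.16815756742962829 2.5457372424534097
side [ 0.48404948 -0.07161734  0.052     ]
[ 0.45598396 -0.09853318  0.052     ]
[ 0.51089916 -0.0976291   0.052     ]
(array([0.52774681, 0.13447376, 0.02      ]), array([ 0.53776485, -0.10443281,  0.02      ])) 2.4011692048445945
elec [ 0.51323708 -0.14915651  0.        ]  nose tip [ 0.47929538 -0.05609767  0.095     ]
[[-9.49611071e-01  3.13430340e-01 -4.85661482e-04]
 [ 3.13430711e-01  9.49609615e-01 -1.66383610e-03]
 [-6.03079011e-05 -1.73221840e-03 -9.99998498e-01]]
```

servo_tool:
  rows:
    - [0,0,-60,0,0,0,1]
    - [0,0,-120,0,0,0,1]
    - [0,0,-180,0,0,0,1]
    - [-45,-40,-180,0,0,5,1]
    - [-90,-80,-180,0,0,10,1]
    - [-135,-120,-180,0,0,15,1]
    - [-180,-160,-180,0,0,20,1]
    - [-225,-200,-180,0,0,25,1]
  squeeze: 20

```text
time: 1.1
tcp_pos: [0.3554, 0.3548, 0.4022]
orientation: [-1.162, -2.918, 0.0]
wrist_force: [0.6, -0.2, 0.3]
width: 1.005
finger_force: 0.0
```

servo_tool:
  rows:
    - [0,0,0,0,0,0,0.5]

```text
time: 1.23
tcp_pos: [0.3583, 0.3517, 0.4032]
orientation: [1.173, 2.913, 0.001]
wrist_force: [-0.1, 0.7, -0.4]
width: 0.953
finger_force: 0.0
```

```bash
cat >> h.py <<'E'
from scipy.spatial.transform import Rotation as Ro
def go(p,yaw):  # shift (mm) and turn (deg) to reach p with tool z down, tool y at yaw deg
    s=arm.state();R=Ro.from_rotvec(s['orientation'])
    y=np.array([np.cos(np.radians(yaw)),np.sin(np.radians(yaw)),0]);z=np.array([0,0,-1.])
    G=Ro.from_matrix(np.c_[np.cross(y,z),y,z])
    return (R.inv().apply(np.array(p)-s['tcp_pos'])*1e3).round(1),np.degrees((R.inv()*G).as_rotvec()).round(2),s['tcp_pos'].round(4),s['wrist_force'].round(2),s['moment'].round(3),s['width'],s['time']
E
python3 -c "
from h import *
print(go([.4837,-.0716,.2],2.4),arm.state()['joints'].round(2))"
```

```text
(array([-383.5, -218.4,  203.5]), array([ 0.08,  0.05, 43.72]), array([0.3583, 0.3517, 0.4032]), array([-0.08,  0.71, -0.42]), array([0.005, 0.078, 0.067]), 0.9528957837615508, 1.225) [-0.98 -0.02  0.14  1.49  0.    1.68 -0.03]
```

servo_tool:
  rows:
    - [-48,-27,0,0,0,5.5,0.5]
    - [-96,-55,0,0,0,11,0.5]
    - [-144,-82,0,0,0,16.5,0.5]
    - [-192,-109,0,0,0,22,0.5]
    - [-240,-137,40,0,0,27,0.5]
    - [-288,-164,80,0,0,33,0.5]
    - [-336,-191,120,0,0,38,0.5]
    - [-383.5,-218.4,160,0,0,43.7,0.5]

```text
time: 2.22
tcp_pos: [0.4794, -0.048, 0.2546]
orientation: [2.163, 2.278, 0.002]
wrist_force: [1.0, 0.5, -1.1]
width: 0.502
finger_force: 0.0
```

servo_tool:
  rows:
    - [0,0,0,0,0,0,0.5]
    - [0,0,0,0,0,0,0.5]
    - [0,0,0,0,0,0,0.5]

```text
time: 2.6
tcp_pos: [0.4796, -0.0458, 0.2566]
orientation: [2.157, 2.283, 0.002]
wrist_force: [0.3, 0.6, -0.1]
width: 0.498
finger_force: 0.0
```

```bash
python3 -c "
from h import *
import cv2
print(go([.4837,-.0716,.15],2.4),arm.state()['joints'].round(2))
m=arm.camera_model('wrist');print(m)
cv2.imwrite('pics/w1.png',arm.get_image('wrist'))"
```

```text
(array([-26.1,   2.5, 106.6]), array([ 0.08, -0.03,  0.84]), array([ 0.4796, -0.0458,  0.2566]), array([ 0.31,  0.6 , -0.15]), array([-0.1  , -0.015,  0.004]), 0.49842109397502693, 2.6) [-0.59 -0.09  0.6   1.82  0.05  1.39  0.05]
{'intrinsics': array([[325.1922621 ,   0.        , 281.59980254],
       [  0.        , 325.1922621 , 208.47729439],
       [  0.        ,   0.        ,   1.        ]]), 'R': array([[ 9.98444553e-01,  5.57450393e-02,  9.82491348e-04],
       [ 5.37977001e-02, -9.67893441e-01,  2.45536340e-01],
       [ 1.46383799e-02, -2.45101566e-01, -9.69386889e-01]]), 't': array([-0.47588583, -0.10854649,  0.40436802])}
```

View pics/w1.png

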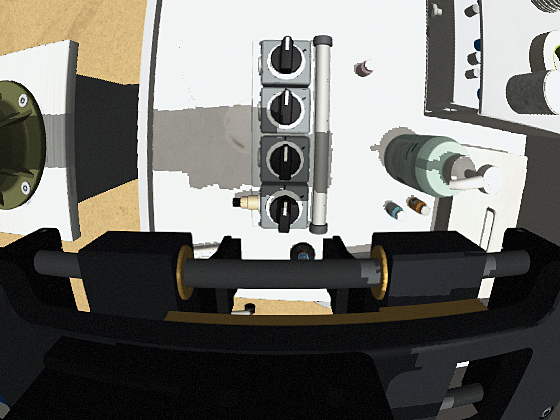

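Wrist view: the plugged tap is at about (285, 207), with the connector at (245, 202) and the wing vertical in the image at x≈285. The gripper path is clear. I'll correct laterally, go lower and look again.

servo_tool:
  rows:
    - [-13,1.2,20,0,0,0.4,0.5]
    - [-26,2.5,60,0,0,0.8,0.5]
    - [-26,2.5,106,0,0,0.8,0.5]
    - [-26,2.5,136,0,0,0.8,0.5]
    - [-26,2.5,136,0,0,0.8,0.5]
    - [-26,2.5,136,0,0,0.8,0.5]

```text
time: 3.4
tcp_pos: [0.4842, -0.073, 0.1214]
orientation: [2.175, 2.265, 0.003]
wrist_force: [0.2, 0.6, 0.1]
width: 0.498
finger_force: 0.0
```

```bash
python3 -c "
from h import *
import cv2
print(go([.4837,-.0716,.074],2.4),arm.state()['joints'].round(2))
m=arm.camera_model('wrist')
im=arm.get_image('wrist');R,t=m['R'],m['t'];K=m['intrinsics']
yaw=np.radians(2.4)
for q in ([0,0,.052],[0,-.018,.095],[0,.018,.095]):
    p=np.array([.4837,-.0716,0])+Ro.from_euler('z',yaw).apply(q)
    c=R@p+t;r=np.hypot(*c[:2]);px=K[:2,2]+K[0,0]*np.arctan2(r,c[2])*c[:2]/r;print(px)
    cv2.circle(im,tuple(np.int32(px.round())),1,(0,0,255),-1)
x,y=np.int32(px); im=im[max(0,y-90):y+90,max(0,x-110):x+110]; print(x-110,y-90)
cv2.imwrite('pics/w2.png',cv2.resize(im,None,fx=3.3,fy=3.3,interpolation=cv2.INTER_CUBIC))"
```

```text
(array([ 1.4, -0.5, 47.4]), array([ 0.14, -0.01, -0.09]), array([ 0.4842, -0.073 ,  0.1214]), array([0.17, 0.6 , 0.05]), array([-0.152,  0.016, -0.005]), 0.49769163397423477, 3.4) [-0.54  0.05  0.66  1.99 -0.04  1.11  0.17]
[281.70373208 216.7207042 ]
[281.93173055 262.50303935]
[281.80201245 207.18843865]
171 117
```

View pics/w2.png

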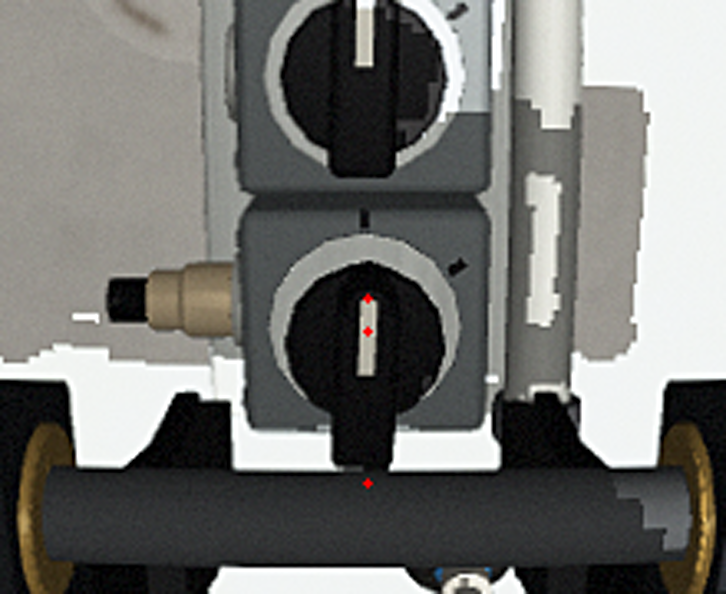

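The projected tap pose matches the picture to about 1 mm: ring centre at crop (365, 330), with the wing upright at x≈366. Next I descend to just above the skirt and close.

servo_tool:
  rows:
    - [1.4,-0.5,15,0,0,0,0.4]
    - [1.4,-0.5,32,0,0,0,0.4]
    - [1.4,-0.5,42,0,0,0,0.4]
    - [1.4,-0.5,46,0,0,0,0.4]
    - [1.4,-0.5,46,0,0,0,0.4]

```text
time: 4.08
tcp_pos: [0.4822, -0.0723, 0.0735]
orientation: [-2.178, -2.264, 0.001]
wrist_force: [0.6, -0.4, 0.5]
width: 0.396
finger_force: 0.0
```

```bash
python3 -c "
from h import *
print(go([.4837,-.0716,.074],2.4))"
```

```text
(array([ 0.6,  1.5, -0.5]), array([-0.03,  0.01, -0.18]), array([ 0.4822, -0.0723,  0.0735]), array([ 0.62, -0.42,  0.53]), array([-0.056,  0.044,  0.033]), 0.3964348065790648, 4.075)
```

servo_tool:
  rows:
    - [0.5,1.3,-1,0,0,0,0.4]
    - [0.5,1.3,-1,0,0,0,0.2]
    - [0.5,1.3,-1,0,0,0,0.1]
    - [0.5,1.3,-1,0,0,0,0.0]
    - [0.5,1.3,-1,0,0,0,0.0]
    - [0.5,1.3,-1,0,0,0,0.0]
  squeeze: 20

```text
time: 4.82
tcp_pos: [0.484, -0.0715, 0.0749]
orientation: [2.177, 2.264, 0.001]
wrist_force: [2.0, -0.1, 0.8]
width: 0.138
finger_force: 19.9
```

```bash
python3 -c "
from h import *
print(go([.4837,-.0716,.074],2.4))"
```

```text
(array([-0.1, -0.3,  0.9]), array([ 0.04, -0.01, -0.16]), array([ 0.484 , -0.0715,  0.0749]), array([ 1.97, -0.07,  0.79]), array([ 0.042, -0.169, -0.011]), 0.13804938406903675, 4.825)
```

Gripped with a 12 mm opening, centred. Now I press in steps.

servo_tool:
  rows:
    - [0,0,1,0,0,0,0]
    - [0,0,2,0,0,0,0]
    - [0,0,3,0,0,0,0]
    - [0,0,3,0,0,0,0]

```text
time: 5.32
tcp_pos: [0.484, -0.0715, 0.0722]
orientation: [2.177, 2.264, 0.001]
wrist_force: [-0.5, 0.6, 5.7]
width: 0.14
finger_force: 19.9
```

servo_tool:
  rows:
    - [0,0,1,0,0,0,0]
    - [0,0,2,0,0,0,0]
    - [0,0,2,0,0,0,0]

```text
time: 5.7
tcp_pos: [0.484, -0.0715, 0.0704]
orientation: [2.178, 2.264, 0.001]
wrist_force: [-1.3, 0.7, 6.9]
width: 0.137
finger_force: 19.9
```

servo_tool:
  rows:
    - [0,0,1,0,0,0,0]
    - [0,0,1.3,0,0,0,0]
    - [0,0,1.3,0,0,0,0]
    - [0,0,1.3,0,0,0,0]

```text
time: 6.2
tcp_pos: [0.484, -0.0715, 0.0692]
orientation: [2.178, 2.264, 0.001]
wrist_force: [-1.3, 1.2, 7.3]
width: 0.135
finger_force: 19.9
```

servo_tool:
  rows:
    - [0,0,0,0,0,2,0]
    - [0,0,0,0,0,4,0]
    - [0,0,0,0,0,6,0]
    - [0,0,0,0,0,8,0]
    - [0,0,0,0,0,8,0]

```text
time: 6.82
tcp_pos: [0.4839, -0.0715, 0.0691]
orientation: [-2.331, -2.106, -0.001]
wrist_force: [-0.8, 1.0, 8.3]
width: 0.134
finger_force: 19.9
```

```bash
python3 -c "
from h import *
print(go([.4837,-.0716,.069],2.4))"
```

```text
(array([-0.2, -0.2,  0.1]), array([ 0.02, -0.03, -8.18]), array([ 0.4839, -0.0715,  0.0691]), array([-0.8 ,  0.95,  8.34]), array([ 0.054,  0.46 , -0.077]), 0.13378317840133375, 6.825)
```

servo_tool:
  rows:
    - [0,0,0,0,0,2,0]
    - [0,0,0,0,0,4,0]
    - [0,0,0,0,0,6,0]
    - [0,0,0,0,0,6,0]

```text
time: 7.32
tcp_pos: [0.4838, -0.0715, 0.0691]
orientation: [-2.437, -1.981, -0.001]
wrist_force: [-1.8, 1.5, 7.3]
width: 0.135
finger_force: 19.9
```

```bash
python3 -c "
from h import *
print(go([.4837,-.0716,.069],2.4))"
```

```text
(array([-0.1, -0. ,  0.1]), array([ -0.  ,  -0.03, -14.19]), array([ 0.4838, -0.0715,  0.0691]), array([-1.76,  1.52,  7.32]), array([ 0.107,  0.497, -0.022]), 0.13505399530403336, 7.325)
```

servo_tool:
  rows:
    - [0,0,0,0,0,4,0]
    - [0,0,0,0,0,8,0]
    - [0,0,0,0,0,12,0]
    - [0,0,0,0,0,16,0]
    - [0,0,0,0,0,20,0]
    - [0,0,0,0,0,24,0]
    - [0,0,0,0,0,26,0]
    - [0,0,0,0,0,26,0]

```text
time: 8.32
tcp_pos: [0.4834, -0.0712, 0.0689]
orientation: [-2.82, -1.382, 0.0]
wrist_force: [-2.3, 1.4, 8.8]
width: 0.135
finger_force: 19.9
```

```bash
python3 -c "
from h import *
print(go([.4837,-.0716,.069],2.4), arm.state()['joints'].round(2))"
```

```text
(array([-0.1,  0.5, -0.1]), array([-6.000e-02, -4.000e-02, -4.018e+01]), array([ 0.4834, -0.0712,  0.0689]), array([-2.32,  1.39,  8.76]), array([ 0.21 ,  0.782, -0.031]), 0.13469861146000373, 8.325) [-0.59  0.13  0.73  2.04 -0.11  1.   -0.47]
```

servo_tool:
  rows:
    - [0,0,0,0,0,1.5,0]
    - [0,0,0,0,0,3,0]
    - [0,0,0,0,0,4.5,0]
    - [0,0,0,0,0,6,0]
    - [0,0,0,0,0,6,0]

```text
time: 8.95
tcp_pos: [0.4833, -0.0712, 0.0689]
orientation: [-2.888, -1.233, 0.001]
wrist_force: [-3.9, 0.7, 8.8]
width: 0.136
finger_force: 19.9
```

```bash
cat > r.py <<'E'
from h import *
import time
g=go([.4837,-.0716,.069],2.4);print(g[0],'yaw',-g[1][2],'F',g[3],'Mz',g[4][2],'w',g[5])
E
python3 r.py
```

```text
[ 0.   0.6 -0.1] yaw 46.17 F [-3.94  0.75  8.84] Mz 0.005 w 0.13630414626588894
```

servo_tool:
  rows:
    - [0,0,0,0,0,1,0]
    - [0,0,0,0,0,2,0]
    - [0,0,0,0,0,3,0]
    - [0,0,0,0,0,3,0]

```text
time: 9.45
tcp_pos: [0.4832, -0.0711, 0.0689]
orientation: [-2.919, -1.157, 0.001]
wrist_force: [-3.2, 1.5, 8.3]
width: 0.135
finger_force: 19.9
```

```bash
python3 r.py
```

```text
[ 0.   0.7 -0.1] yaw 49.17 F [-3.2   1.47  8.26] Mz -0.066 w 0.13503510366232893
```

servo_tool:
  rows:
    - [0,0,0,0,0,1,0]
    - [0,0,0,0,0,2,0]
    - [0,0,0,0,0,2,0]

```text
time: 9.82
tcp_pos: [0.4832, -0.0711, 0.0689]
orientation: [-2.939, -1.106, 0.001]
wrist_force: [-2.7, 2.1, 7.6]
width: 0.133
finger_force: 19.9
```

```bash
python3 r.py
```

```text
[ 0.1  0.7 -0.1] yaw 51.17 F [-2.72  2.1   7.63] Mz -0.012 w 0.13278794487592221
```

servo_tool:
  rows:
    - [0,0,0,0,0,1,0]
    - [0,0,0,0,0,2,0]
    - [0,0,0,0,0,2,0]

```text
time: 10.2
tcp_pos: [0.4832, -0.071, 0.0688]
orientation: [-2.958, -1.054, 0.001]
wrist_force: [-3.4, 1.3, 8.4]
width: 0.136
finger_force: 19.9
```

```bash
python3 r.py
```

```text
[ 0.   0.8 -0.2] yaw 53.17 F [-3.4   1.27  8.44] Mz -0.02 w 0.13633952768113608
```

servo_tool:
  rows:
    - [0,0,0,0,0,1,0]
    - [0,0,0,0,0,2,0]
    - [0,0,0,0,0,2,0]

```text
time: 10.58
tcp_pos: [0.4832, -0.0711, 0.0688]
orientation: [-2.976, -1.002, 0.001]
wrist_force: [-2.9, 1.8, 8.4]
width: 0.137
finger_force: 19.9
```

```bash
python3 r.py
```

```text
[ 0.1  0.8 -0.2] yaw 55.17 F [-2.95  1.84  8.45] Mz -0.072 w 0.13720274735818214
```

servo_tool:
  rows:
    - [0,0,0,0,0,1,0]
    - [0,0,0,0,0,2,0]
    - [0,0,0,0,0,2,0]

```text
time: 10.95
tcp_pos: [0.4831, -0.071, 0.0688]
orientation: [-2.993, -0.95, 0.002]
wrist_force: [-2.7, 1.8, 8.6]
width: 0.134
finger_force: 19.9
```

```bash
python3 r.py
```

```text
[ 0.1  0.8 -0.2] yaw 57.17 F [-2.73  1.84  8.6 ] Mz 0.013 w 0.13448236087994273
```

servo_tool:
  rows:
    - [0,0,0,0,0,1,0]
    - [0,0,0,0,0,2,0]
    - [0,0,0,0,0,2,0]

```text
time: 11.32
tcp_pos: [0.4831, -0.071, 0.0688]
orientation: [-3.009, -0.898, 0.002]
wrist_force: [-3.5, 2.2, 8.5]
width: 0.136
finger_force: 19.9
```

```bash
python3 r.py
```

```text
[ 0.1  0.8 -0.2] yaw 59.16 F [-3.46  2.23  8.55] Mz -0.034 w 0.13618314777364093
```

servo_tool:
  rows:
    - [0,0,0,0,0,1,0]
    - [0,0,0,0,0,2,0]
    - [0,0,0,0,0,2,0]

```text
time: 11.7
tcp_pos: [0.4831, -0.071, 0.0688]
orientation: [-3.024, -0.846, 0.002]
wrist_force: [-3.0, 1.6, 7.8]
width: 0.135
finger_force: 20.0
```

```bash
python3 r.py
```

```text
[ 0.2  0.8 -0.2] yaw 61.15 F [-2.97  1.63  7.76] Mz 0.078 w 0.13451637169007316
```

servo_tool:
  rows:
    - [0,0,0,0,0,1,0]
    - [0,0,0,0,0,2,0]
    - [0,0,0,0,0,2,0]

```text
time: 12.08
tcp_pos: [0.4831, -0.0709, 0.0688]
orientation: [-3.038, -0.794, 0.002]
wrist_force: [-3.0, 2.9, 8.7]
width: 0.133
finger_force: 20.0
```

```bash
python3 r.py
```

```text
[ 0.2  0.9 -0.2] yaw 63.12 F [-2.96  2.87  8.68] Mz 0.202 w 0.1330886827124581
```

servo_tool:
  rows:
    - [0,0,0,0,0,0.5,0]
    - [0,0,0,0,0,0.5,0]

```text
time: 12.32
tcp_pos: [0.4831, -0.0709, 0.0688]
orientation: [-3.041, -0.781, 0.002]
wrist_force: [-2.1, 2.2, 8.1]
width: 0.137
finger_force: 20.1
```

```bash
python3 r.py
```

```text
[ 0.2  0.9 -0.2] yaw 63.6 F [-2.1   2.23  8.08] Mz 0.281 w 0.13718372013152347
```

The stop has been felt: Mz rose from 0.08 to 0.20 to 0.28 N m, with contact at about 60.5°. I back off 3° to relieve it, which stays inside the 9° notch, and then let it rise.

servo_tool:
  rows:
    - [0,0,0,0,0,-1.5,0]
    - [0,0,0,0,0,-3,0]
    - [0,0,0,0,0,-3,0]
    - [0,0,-1.5,0,0,-3,0]
    - [0,0,-3,0,0,-3,0]
    - [0,0,-4.5,0,0,-3,0]
    - [0,0,-4.5,0,0,-3,0]

```text
time: 13.2
tcp_pos: [0.4831, -0.071, 0.073]
orientation: [-3.021, -0.859, 0.001]
wrist_force: [-2.8, 2.9, 5.6]
width: 0.131
finger_force: 20.0
```

```bash
python3 r.py
```

```text
[0.2 0.8 4. ] yaw 60.65 F [-2.82  2.95  5.64] Mz 0.118 w 0.13148327546878552
```

servo_tool:
  rows:
    - [0,0,-1,0,0,0,0]
    - [0,0,-1.7,0,0,0,0]
    - [0,0,-1.7,0,0,0,0]

```text
time: 13.58
tcp_pos: [0.4831, -0.071, 0.0745]
orientation: [-3.021, -0.859, 0.001]
wrist_force: [-3.2, 4.6, 2.2]
width: 0.135
finger_force: 20.0
```

```bash
python3 r.py
```

```text
[0.2 0.8 5.5] yaw 60.65 F [-3.24  4.58  2.18] Mz 0.05 w 0.13541660023381766
```

servo_tool:
  rows:
    - [0,0,0,0,0,0,0.2]
    - [0,0,0,0,0,0,0.28]
    - [0,0,0,0,0,0,0.28]
    - [0,0,0,0,0,0,0.28]

```text
time: 14.08
tcp_pos: [0.4839, -0.072, 0.0748]
orientation: [3.022, 0.858, 0.001]
wrist_force: [-0.2, 0.1, -0.6]
width: 0.273
finger_force: 0.0
```

servo_tool:
  rows:
    - [0,0,-10,0,0,0,0.28]
    - [0,0,-30,0,0,0,0.28]
    - [0,0,-70,0,0,0,0.28]
    - [0,0,-120,0,0,0,0.28]
    - [0,0,-150,0,0,0,0.28]
    - [0,0,-150,0,0,0,0.28]

```text
time: 14.82
tcp_pos: [0.4855, -0.0719, 0.2278]
orientation: [3.022, 0.858, 0.01]
wrist_force: [0.1, -0.2, -0.2]
width: 0.282
finger_force: 0.0
```

```bash
python3 -c "
from h import *
import cv2
a=arm.get_image('side')[190:290,230:330];b=arm.get_image('top')[185:250,295:360];print(arm.state()['time'])
w=arm.get_image('wrist')[60:260,180:380]
f=lambda i:cv2.resize(i,(390,390),interpolation=cv2.INTER_CUBIC)
cv2.imwrite('pics/e.png',np.hstack([f(a),f(w)]))"
```

```text
14.925
```

View pics/e.png

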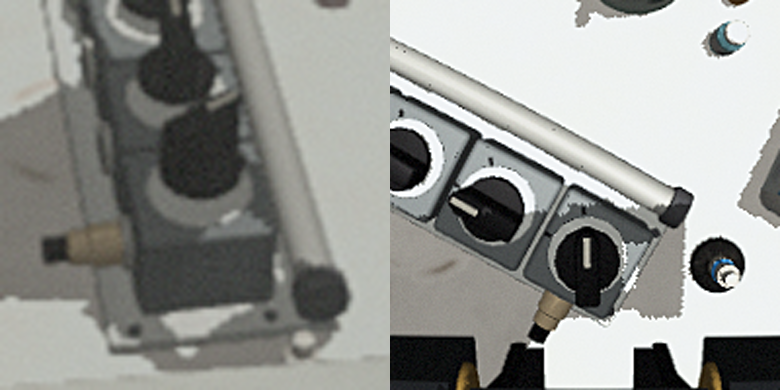

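The plugged tap's knob now points about 60° clockwise. The neighbours are still closed, the electrode is standing, and the gripper is clear. The vertical force fell from 5.6 to 2.2 N as the knob reached the top, so it rose fully into the notch.

```bash
python3 -c "
from station import arm
print(arm.sign_off())"
```

```text
the job is handed in; nothing more can be done
None
```

I opened the plugged tap: pressed its knob down, turned it clockwise to the felt stop at about 60°, let it come up into the open notch, and handed the job in at about 15 s (no verdict was returned).

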